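# Zero the bearing tally wheel

### The arm

A 7-joint arm with a two-finger parallel gripper is mounted at the origin on a cart in front of the work surface, level with it; the furniture and walls round the work are solid. World frame = base frame: x ahead of the robot, y to its left, z up, the work surface at z = 0. Lengths are in mm, angles in rad, forces in N, time in s.
With the tool pointing down it reaches from about 400 to 850 mm from the base axis. Payload 10.4 kg.
Tool frame: the origin (TCP) lies at the very end of the fingers, on their centre line; the grasp point (between the pads) lies 19 mm behind it (env.grip_point_offset is the distance from the TCP to the grasp point, in mm); z points along the fingers, y is the line along which they close (so a half turn about z gives the same grasp; the last joint's range is limited). The gripper opens to 87 mm and grips with 3 to 60 N. Pads are 19 mm wide; open, the fingers measure 117 mm over their backs; the gripper's body (75 mm by 190 mm) begins 51 mm behind the grasp point.
Start: joints at [-1.252, 0.332, -0.065, 1.46, 0.022, 1.35, -0.088], TCP at [209.478, 588.875, 196.576] pointing down, gripper open.
Joint ranges: [-2.6, 2.6], [-0.5, 2.12], [-1.47, 1.34], [0.16, 2.42], [-1.27, 4.41], [0.06, 2.06], [-2.6, 2.6]. Speed limits (rad/s): [2.22, 2.22, 2.79, 2.79, 3.14, 3.14, 3.14].

### API

Orientations are given as a unit quaternion [w, x, y, z].
In Python, from cell import env gives the robot as it stands.
- The arm moves only by the tool apply_moves, never from a script. Its argument "steps" is a list of rows, each a list of 2 entries, a list of its own where there are three numbers: the shift along the tool's x, y, z in units of 200 mm (1.0 is 200 mm), then the turn, a rotation vector about the tool's x, y, z in units of 60 degrees (1.0 is 60 degrees). In form: [[[tx, ty, tz], [wx, wy, wz]], ...]. A call has 1 to 5 rows; each row is the pose to reach, as a shift and turn from the pose commanded when the call began, along the tool's axes at that moment; what a row does not reach only later rows make up. A row lasts 1/12 s, in which the tool goes at most 41.7 mm and 7.16 degrees, less where a joint would pass 70% of its speed; a pose out of reach is approached as far as the arm can. A call with a number of a shift or a turn outside -1 to 1 is refused whole. A call with a gripper value outside its range is refused whole. "jaw" is the gripper's target within -1 to 1 (fully open at 1, half-way at 0, shut at -1), set as the call begins (left out, the last holds). The fingers move at their own pace and stop on an object; "grip_force" is the grip in N (left out, the last holds). Time passes only in rows, so rows that repeat a pose let the fingers close. It gives the time, the measured TCP pose, the force, the opening and the grip force at its end, in the units of the state.
- env.observe(): the state, without advancing time (a new reading comes with each control period).
- env.camera(name): name is "scene" or "top"; returns a dict with "frame" (480x640x3 uint8, blue, green, red), "depth" (480x640 float32, mm along the optical axis (not along the pixel's ray), 0 where there is no reading), "intrinsics" (3x3 intrinsics, pixels), "D" ([k1, k2, p1, p2, k3] as OpenCV has them; the pictures are not rectified), "origin" and "orientation" of the camera in the world. Camera axes: x right, y down, z forward; pixel columns grow to the right and rows downward; lengths in mm; the calibration is good to about 2 mm. A picture is of the moment at which its call begins.
- env.finish_job(): hands the job in; it is judged then, once.
Trained networks look in the newest picture that a camera, given by its name, has taken for a name from the list of things; names that differ only in an ending like _2 or _b are one class to them, and where a whole thing is asked for, a point or a joint stands for the part that bears it (a point fixed in the world has none). Each returns a list of dicts, best first, with "score" (0 to 1); they miss things now and then, are a little off and sometimes report something else, mostly with a low value. They report only what shows in the picture. A call takes as long as a camera call. They do not tell look-alikes from the thing itself.
- env.silhouettes(thing, camera): "region" (480x640 bool, what is visible of it) and "rect" ([left, top, right, bottom] in pixels, round what is visible of it).
- env.spot_point(thing, camera): "location" ([column, row] in pixels: a listed point, or the origin of a listed thing).
The state is a dict: "clock": time; "joint_positions": joint angles; "joint_vel": joint speeds; "tau": joint torques, N m; "eef_pos": TCP position; "orientation": TCP orientation; "contact_force": force on the tool from outside, world axes, zero at the start; "ft_torque": the same for the moment, N m; "opening": opening from 0.0 (shut) to 1.0 (fully open); "finger_force": force on a finger pad.
Only numpy, scipy, OpenCV 4.12 (cv2) and the standard library are available. Lean on these libraries where they do the work, as an engineer would, in place of code of your own. Each camera call takes 0.05 s, during which the arm holds its last target. There are 200 camera calls.

### The job

Two click-wheel tally counters stand on the parts counter. Set the blue-capped one (bearings) back to zero: with a fingertip, flick the edge of its lobed wheel on clockwise, click by click, until the red lobe rests under the black pointer, without running on past it. Only push it with the fingers and pick nothing up; leave both counters standing where they are, the reading of the green-capped one as it is, and the things round about undisturbed.

Things in the scene. Friction and masses are not known exactly. Their poses are not given: they have to be found in the camera images.
- blue_counter: tally counter to be zeroed, loose on four rubber feet, about 2.5 kg. Origin: centre of its underside, on the wheel's upright axis; z up, x from the axis along the black pointer. Round grey base, radius 48 mm at the foot, 34 at the top, 28 mm high; the wheel above it; over its hub a fixed blue cap, radius 33 mm, 52 to 62 mm high, with a white arrow (clockwise from above)
- blue_pointer (a point): outer end, at the underside, of the blue counter's fixed black pointer: a bar 8 mm wide, from the cap out to 49 mm from the axis, above the wheel (54 to 61 mm up). It marks zero
- blue_hub (a point): centre of the blue counter's wheel, on its axis, 41 mm above the surface. The wheel spans 34 to 48 mm in height: hub disc of radius 30 mm and six straight lobes 60 degrees apart, 11 mm wide with round ends, out to radius 54 mm; five white, one red. At rest one lobe is under the pointer and one opposite it
- blue_wheel (a joint): turn of the blue wheel, rad, growing clockwise from above; 0 = red lobe under the pointer. Starts 2 to 4 clicks below 0. A sprung click rests it every 60 degrees (1.047 rad). A sideways push of about 2 N on a lobe's end turns it; past half a click it snaps on to the next, short of that it springs back. Stops at +-4.71
- blue_red_lobe (a point): outer end of the red lobe of the blue counter's wheel, 54 mm from the axis, 41 mm up. A finger passing any resting lobe in a straight line square to it, its near face 36 to 43 mm from the axis, pushes that lobe past half a click and slips off: one click a pass
- green_counter: the other tally counter, the same in all but its green cap; to be left alone. Origin and axes as for the blue one
- green_red_lobe (a point): outer end of the red lobe of the green counter's wheel, 54 mm from its axis, 41 mm above the surface
- boxed_bearing: small blue cardboard box, 50x50x18 mm, bystander behind the counters; origin at the centre of its underside
- bearing: ball bearing ring lying flat, 62 mm across, 16 mm high, bystander; origin at the centre of its underside
- seal: black oil seal ring lying flat, 62 mm across, 8 mm high, bystander at the left; origin at the centre of its underside
- wooden_stamp: wooden hand stamp standing upright, 25x46x62 mm, bystander at the right; origin at the centre of its underside
- grease: yellow grease tube lying down, 42x155x34 mm, bystander at the right; origin at the centre of its underside
- green_pointer (a point): outer end of the green counter's fixed black pointer, 49 mm from its axis
Not all that is in view belongs to the job. Leave any purple look-alike of the blue_counter alone.

How it is judged (in metres and radians):
At the end, for the whole second after the job is handed in: the blue counter's wheel rests at zero, red lobe under the pointer (within 0.15 rad); the green counter's red lobe is within 25 mm of where it was; both counters stand within 20 mm of where they stood, their pointers' ends within 30 mm, the blue one upright (within 0.05 rad) (value of joint blue_wheel between -0.15 and 0.15 rad and velocity of joint blue_wheel between -0.1 and 0.1 rad/s and distance of green_red_lobe from where it was at the start of the episode below 0.025 m and distance of each of blue_counter, green_counter from where it was at the start of the episode below 0.02 m and distance of each of blue_pointer, green_pointer from where it was at the start of the episode below 0.03 m and angle between blue_counter's own z axis and vertical below 0.05 rad); the robot touches nothing.
It fails at once if the blue wheel ran on past zero by most of a click (0.7 rad) (value of joint blue_wheel above 0.7 rad).
It fails at once if the green counter's reading was changed (its red lobe moved more than 25 mm) (distance of green_red_lobe from where it was at the start of the episode above 0.025 m).
It fails at once if a counter was shoved more than 20 mm, twisted round (its pointer's end moved over 30 mm), lifted 6 mm or tipped (distance of any of blue_counter, green_counter from where it was at the start of the episode above 0.02 m or height (world z) of any of blue_counter, green_counter above 0.006 m or angle between any of blue_counter, green_counter's own z axis and vertical above 0.15 rad or distance of any of blue_pointer, green_pointer from where it was at the start of the episode above 0.03 m).
It fails at once if a bystander was moved more than 20 mm, or the stamp tipped over (distance of any of boxed_bearing, bearing, seal, grease, wooden_stamp from where it was at the start of the episode above 0.02 m or angle between wooden_stamp's own z axis and vertical above 0.5 rad).
It also fails if it takes over 54 s, if anything falls off the work surface, if the arm or the gripper's body presses on something with over 40 N, if the wrist force passes 120 N, or if a joint passes its speed limit or range.

## Working session

There is one attempt and no reset: what is moved stays moved. The work goes in short steps, Python scripts to look and compute and a tool call to move; the robot and the scene stay as the last step left them, time stands still between calls to the robot, and variables do not carry over. Pictures are saved under pics/ and viewed, at most 10 in all, crops included, and the job is handed in when it is done.

Besides the shell and the picture viewer there is one more tool, called after ">>>" as name(argument=value, ...) on one line, values as JSON. apply_moves: Moves the arm, as the interface text tells. Shifts and turns lie within -1 to 1; 1 stands for 200 mm of shift or 60 degrees of turn. Its arguments: {"type":"object","properties":{"steps":{"type":"array"},"jaw":{"type":"number"},"grip_force":{"type":"number"}},"required":["steps"]}

```bash
mkdir -p pics; cat > h.py <<'E'
import numpy as np, cv2
from scipy.spatial.transform import Rotation as R
from cell import env
def rot(q): return R.from_quat([q[1],q[2],q[3],q[0]]).as_matrix()
def ray(c,px):
    u=cv2.undistortPoints(np.array([[px]],float),np.array(c["intrinsics"]),np.array(c["D"]))[0,0]
    return np.array(c["origin"]),rot(c["orientation"])@np.array([u[0],u[1],1])
def atz(c,px,z):
    o,d=ray(c,px); return o+d*(z-o[2])/d[2]
def proj(c,P):
    M=rot(c["orientation"]).T; rv=cv2.Rodrigues(M)[0]; t=-M@np.array(c["origin"])
    return cv2.projectPoints(np.array(P,float).reshape(-1,3),rv,t,np.array(c["intrinsics"]),np.array(c["D"]))[0].reshape(-1,2)
E
python3 - <<'E'
from h import *
s=env.observe(); print(s["eef_pos"],s["orientation"],s["opening"],s["clock"])
Z=dict(blue_counter=0,blue_hub=41,blue_pointer=54,blue_red_lobe=41,green_counter=0,green_pointer=54,green_red_lobe=41,boxed_bearing=0,bearing=0,seal=0,wooden_stamp=0,grease=0)
for n in("top","scene"):
    c=env.camera(n); cv2.imwrite(f"pics/{n}0.png",c["frame"]); print(n,np.round(c["origin"]))
    for k,z in Z.items():
        print(k,[(round(r["score"],2),np.round(r["location"]).tolist(),np.round(atz(c,r["location"],z)).tolist()[:2]) for r in env.spot_point(k,n)[:3]])
E
```

```text
[209.33483308 588.44229356 195.76117382] [-7.61694848e-05  1.70024912e-01  9.85439507e-01 -7.08399747e-04] 1.002093832461355 0.0
top [ 320.  -34. 1222.]
blue_counter [(0.85, [294.0, 214.0], [600.0, 43.0]), (0.64, [359.0, 236.0], [540.0, -118.0])]
blue_hub [(0.74, [290.0, 212.0], [596.0, 50.0]), (0.59, [365.0, 229.0], [549.0, -130.0])]
blue_pointer [(0.8, [368.0, 210.0], [593.0, -139.0]), (0.67, [306.0, 222.0], [565.0, 11.0]), (0.62, [243.0, 236.0], [536.0, 160.0])]
blue_red_lobe [(0.79, [308.0, 226.0], [561.0, 6.0]), (0.49, [362.0, 250.0], [498.0, -121.0])]
green_counter [(0.72, [242.0, 258.0], [491.0, 170.0])]
green_pointer [(0.67, [241.0, 235.0], [538.0, 164.0])]
green_red_lobe [(0.55, [245.0, 235.0], [541.0, 157.0]), (0.54, [224.0, 244.0], [521.0, 207.0])]
boxed_bearing [(0.74, [251.0, 174.0], [705.0, 151.0]), (0.7, [368.0, 209.0], [608.0, -144.0])]
bearing [(0.86, [307.0, 297.0], [392.0, 12.0]), (0.73, [364.0, 229.0], [558.0, -131.0])]
seal [(0.65, [171.0, 305.0], [377.0, 346.0])]
wooden_stamp [(0.6, [454.0, 216.0], [587.0, -358.0])]
grease [(0.88, [481.0, 268.0], [455.0, -418.0]
[... 239 characters left out ...]
.0, -139.0]), (0.41, [362.0, 264.0], [605.0, -111.0])]
blue_pointer [(0.9, [363.0, 265.0], [596.0, -132.0]), (0.86, [322.0, 240.0], [564.0, 10.0]), (0.48, [268.0, 237.0], [451.0, 85.0])]
blue_red_lobe [(0.75, [321.0, 248.0], [557.0, -0.0]), (0.71, [322.0, 276.0], [501.0, -113.0])]
green_counter [(0.97, [270.0, 235.0], [495.0, 186.0])]
green_pointer [(0.63, [286.0, 217.0], [538.0, 173.0])]
green_red_lobe []
boxed_bearing [(0.53, [342.0, 224.0], [708.0, 160.0])]
bearing [(0.84, [259.0, 276.0], [394.0, 8.0])]
seal [(0.45, [206.0, 218.0], [366.0, 369.0])]
wooden_stamp [(0.81, [419.0, 340.0], [593.0, -352.0]), (0.45, [262.0, 277.0], [397.0, -0.0])]
grease [(0.57, [378.0, 382.0], [457.0, -409.0])]
```

View pics/top0.png

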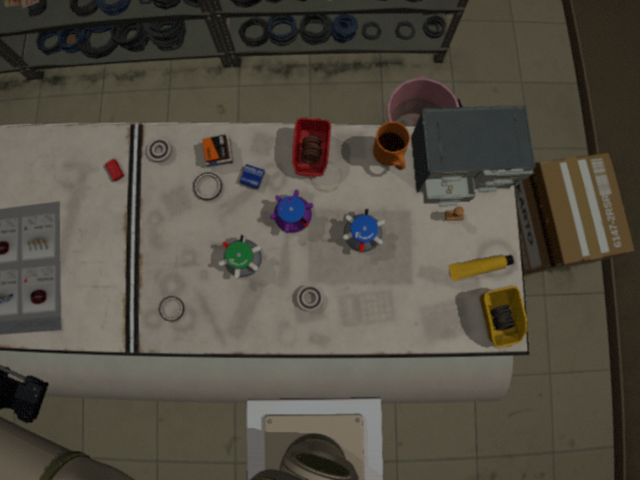

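View pics/scene0.png

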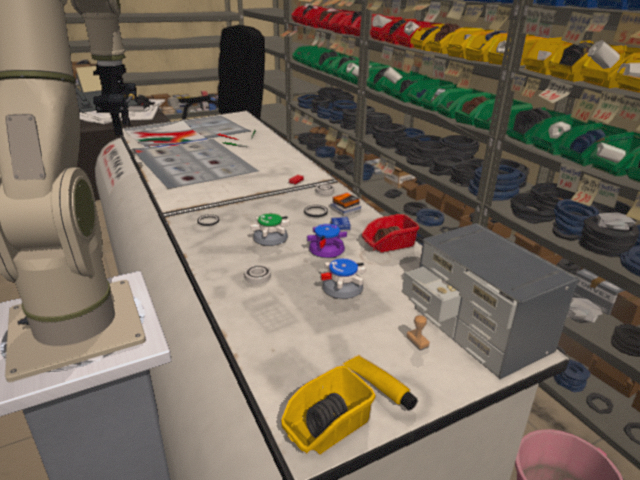

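The top view shows the target, blue cap on a grey base, at about (364,232), with its pointer near (368,211) and red lobe near (362,248). The purple look-alike is at (291,212) and the green counter at (240,257). I'll zoom in and fit the position.

```bash
python3 - <<'E'
from h import *
out=[]
for n,(x0,y0,x1,y1) in dict(top=(324,192,404,272),scene=(305,240,385,310)).items():
    c=env.camera(n); f=c["frame"]; hsv=cv2.cvtColor(f,cv2.COLOR_BGR2HSV)
    def blob(m):
        k=np.zeros(m.shape,bool);k[y0:y1,x0:x1]=1; v,u=np.nonzero(m&k); return np.array([u.mean(),v.mean()]),len(u)
    H,S,V=[hsv[...,i].astype(int) for i in range(3)]
    b,nb=blob((abs(H-112)<12)&(S>120)&(V>60)); r,nr=blob(((H<8)|(H>172))&(S>130)&(V>60))
    bc=atz(c,b,60 if n=="scene" else 61); rc=atz(c,r,46)
    print(n,b,nb,bc,r,nr,rc, "depthpt z", c["depth"][int(b[1]),int(b[0])])
    o,d=ray(c,b); print("depth 3d",o+d*c["depth"][int(round(b[1])),int(round(b[0]))])
    g,ng=blob(V<35); print("black",g,ng,atz(c,g,61))
    cr=cv2.resize(f[y0:y1,x0:x1],None,fx=5,fy=5,interpolation=cv2.INTER_CUBIC); out.append(cv2.copyMakeBorder(cr,0,400-cr.shape[0],0,0,cv2.BORDER_CONSTANT))
cv2.imwrite("pics/z.png",np.hstack(out))
E
```

```text
top [364.13819578 227.39923225] 521 [ 549.41510195 -126.98651012   61.        ] [361.28571429 246.85714286] 42 [ 505.66140226 -119.867028     46.        ] depthpt z 1184.0294
depth 3d [ 549.88897919 -127.17915647   58.60463298]
black [366.  211.5] 4 [ 587.63507464 -132.71879097   61.        ]
scene [344.11280488 267.23780488] 328 [ 546.1494296  -130.86522836   60.        ] [356.37132353 253.15441176] 272 [616.28827755 -69.41962193  46.        ] depthpt z 1077.2278
depth 3d [ 543.91996044 -134.54770442   62.69413963]
black [nan nan] 0 [nan nan nan]<stdin>:6: RuntimeWarning: Mean of empty slice.
  ret = ret.dtype.type(ret / rcount)
```

View pics/z.png

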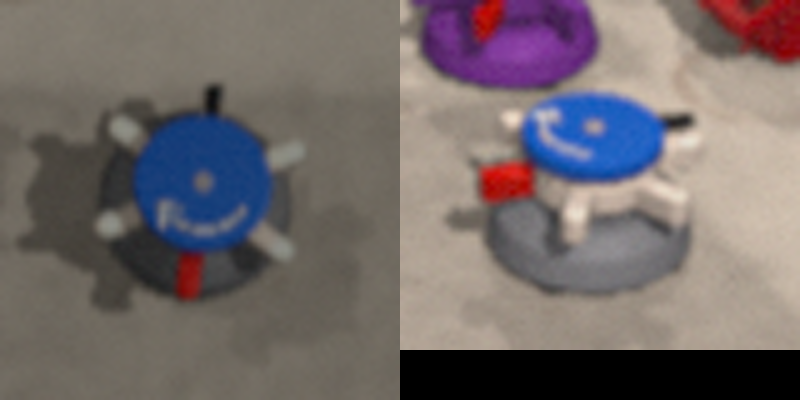

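The zoom shows the red lobe directly opposite the black pointer, so 3 clicks are needed. I'll refine the axis by fitting the cap outline in both cameras and get the heading from the lobes and pointer.

```bash
python3 - <<'E'
from h import *
from scipy.optimize import minimize
a=np.linspace(0,2*np.pi,72)
def capmask(c,x,y):
    P=[[x+33*np.cos(t),y+33*np.sin(t),z] for z in(52,62) for t in a]
    h=cv2.convexHull(proj(c,P).astype(np.float32))[:,0]
    m=np.zeros((480,640),np.uint8); cv2.fillPoly(m,[np.round(h*16).astype(np.int32)],255,cv2.LINE_AA,4); return m/255.
cs={}
for n,(x0,y0,x1,y1) in dict(top=(324,192,404,272),scene=(322,255,385,310)).items():
    c=env.camera(n); hsv=cv2.cvtColor(c["frame"],cv2.COLOR_BGR2HSV)
    m=cv2.inRange(hsv,(98,90,40),(126,255,255)); k=np.zeros_like(m);k[y0:y1,x0:x1]=255;m&=k
    cnt=max(cv2.findContours(m,cv2.RETR_EXTERNAL,cv2.CHAIN_APPROX_NONE)[0],key=cv2.contourArea)
    M=np.zeros_like(m);cv2.fillPoly(M,[cv2.convexHull(cnt)],255); cs[n]=(c,M/255.)
def cost(p,ns): return sum(abs(capmask(cs[n][0],*p)-cs[n][1]).sum()/cs[n][1].sum() for n in ns)
for ns in(["top"],["scene"],["top","scene"]):
    r=minimize(cost,[548,-129],args=(ns,),method="Nelder-Mead",options=dict(initial_simplex=[[542,-129],[552,-124],[552,-135]])); print(ns,r.x,r.fun)
x,y=r.x
# heading: top view, sample ring r=46 at lobe top z=48, score redness / whiteness vs heading
f=cs["top"][0]["frame"].astype(np.float32)
best=[]
for d in range(-30,31):
    s=0
    for kk in(1,2,4,5):
        for rr in(42,46,50):
            t=np.radians(d+60*kk); u,v=proj(cs["top"][0],[x+rr*np.cos(t),y+rr*np.sin(t),48])[0]
            s+=cv2.getRectSubPix(f,(1,1),(float(u),float(v)))[0,0].mean()
    best.append((round(float(s/12)),d))
print(sorted(best)[::-1][:7])
E
```

```text
['top'] [ 548.64190177 -127.12552615] 0.06903051792587205
['scene'] [ 548.60612255 -125.40382531] 0.2528886980582987
['top', 'scene'] [ 548.1673665  -125.57285523] 0.33259056876585474
[(131, -8), (131, -9), (131, -10), (130, -7), (129, -11), (126, -6), (125, -12)]
```

>>> apply_moves(steps=[[[-0.2,-0.05,0],[0,0,0]],[[-0.4,-0.2,0],[0,0,0]],[[-0.6,-0.4,0],[0,0,0]],[[-0.75,-0.55,0],[0,0,0]],[[-0.9,-0.75,0],[0,0,0]]], jaw=-1)

```text
clock: 1.92
eef_pos: [319.0, 415.5, 196.5]
orientation: [0.0, 0.17, 0.985, 0.0]
contact_force: [1.4, -1.2, 0.4]
opening: 0.702
finger_force: 0.0
```

>>> apply_moves(steps=[[[-0.12,-0.164,0],[0,0,0]],[[-0.24,-0.328,0],[0,0,0]],[[-0.36,-0.492,0],[0,0,0]],[[-0.48,-0.656,0],[0,0,0]],[[-0.6,-0.82,0],[0,0,0]]])

```text
clock: 2.33
eef_pos: [376.1, 220.7, 196.7]
orientation: [0.0, 0.17, 0.985, 0.0]
contact_force: [1.4, 0.5, 0.7]
opening: 0.323
finger_force: 0.0
```

>>> apply_moves(steps=[[[-0.12,-0.164,0],[0,0,0]],[[-0.24,-0.328,0],[0,0,0]],[[-0.36,-0.492,0],[0,0,0]],[[-0.48,-0.656,0],[0,0,0]],[[-0.6,-0.82,0],[0,0,0]]])

```text
clock: 2.75
eef_pos: [434.2, 25.9, 196.9]
orientation: [0.0, 0.17, 0.985, 0.0]
contact_force: [1.6, 0.1, 0.2]
opening: 0.019
finger_force: 0.0
```

>>> apply_moves(steps=[[[-0.12,-0.164,0],[0,0,-0.08]],[[-0.24,-0.328,0],[0,0,-0.16]],[[-0.36,-0.492,0],[0,0,-0.185]],[[-0.48,-0.656,0],[0,0,-0.185]],[[-0.6,-0.82,0],[0,0,-0.185]]])

```text
clock: 3.17
eef_pos: [492.4, -168.8, 197.1]
orientation: [0.001, 0.074, 0.997, 0.0]
contact_force: [1.7, 0.5, -0.2]
opening: 0.006
finger_force: 0.0
```

>>> apply_moves(steps=[[[0,0,0],[0,0,0]],[[0,0,0],[0,0,0]],[[0,0,0],[0,0,0]]])

```text
clock: 3.42
eef_pos: [492.0, -166.5, 196.3]
orientation: [-0.0, 0.074, 0.997, 0.0]
contact_force: [-0.7, -0.1, -0.4]
opening: 0.005
finger_force: 0.0
```

>>> apply_moves(steps=[[[0,-0.0135,0.15],[0,0,0]],[[0,-0.0135,0.3],[0,0,0]],[[0,-0.0135,0.45],[0,0,0]],[[0,-0.0135,0.6],[0,0,0]],[[0,-0.0135,0.6],[0,0,0]]])

```text
clock: 3.83
eef_pos: [488.5, -166.6, 71.9]
orientation: [-0.004, 0.073, 0.997, 0.001]
contact_force: [-0.4, 0.6, -0.6]
opening: 0.004
finger_force: 0.0
```

>>> apply_moves(steps=[[[0,0,0.05],[0,0,0]],[[0,0,0.1],[0,0,0]],[[0,0,0.15],[0,0,0]],[[0,0,0.19],[0,0,0]],[[0,0,0.19],[0,0,0]]])

```text
clock: 4.25
eef_pos: [491.2, -169.1, 37.5]
orientation: [-0.001, 0.074, 0.997, 0.0]
contact_force: [0.7, 1.4, 0.2]
opening: 0.005
finger_force: 0.0
```

```bash
python3 - <<'E'
from h import *
s=env.observe(); print(s["eef_pos"],s["contact_force"])
o=[]
for n,(x0,y0,x1,y1) in dict(top=(324,192,404,272),scene=(295,220,395,320)).items():
    f=env.camera(n)["frame"][y0:y1,x0:x1]; o.append(cv2.resize(f,(400,400),interpolation=cv2.INTER_CUBIC))
cv2.imwrite("pics/a.png",np.hstack(o))
E
```

```text
[ 491.17090528 -169.13965655   37.46139028] [0.70289819 1.3906354  0.17400865]
```

View pics/a.png

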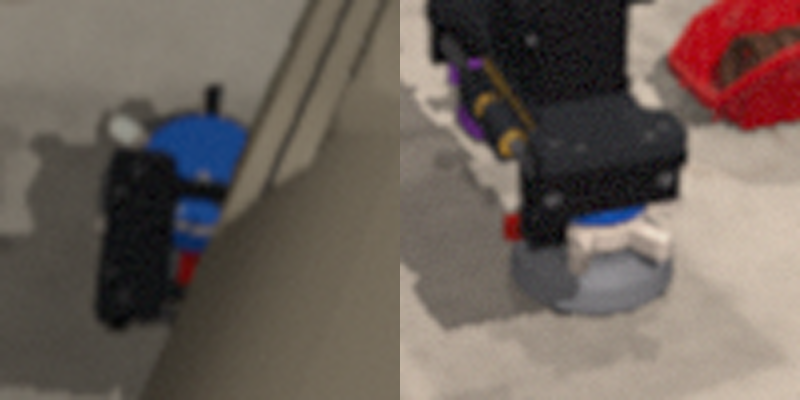

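The finger is down beside the base, clear of the lobes and just before the red lobe. First pass now.

>>> apply_moves(steps=[[[-0.006,0.045,0],[0,0,0]],[[-0.006,0.09,0],[0,0,0]],[[-0.006,0.135,0],[0,0,0]],[[-0.006,0.18,0],[0,0,0]],[[-0.006,0.225,0],[0,0,0]]])

```text
clock: 4.77
eef_pos: [499.8, -123.7, 38.7]
orientation: [0.0, 0.073, 0.997, 0.0]
contact_force: [-0.1, -0.1, -0.7]
opening: 0.008
finger_force: 0.0
```

>>> apply_moves(steps=[[[0,0.045,0],[0,0,0]],[[0,0.09,0],[0,0,0]],[[0,0.135,0],[0,0,0]],[[0,0.18,0],[0,0,0]],[[0,0.225,0],[0,0,0]]])

```text
clock: 5.18
eef_pos: [506.2, -79.7, 38.5]
orientation: [-0.0, 0.074, 0.997, 0.0]
contact_force: [0.2, 0.8, -0.8]
opening: 0.006
finger_force: 0.0
```

>>> apply_moves(steps=[[[0,0.05,0],[0,0,0]],[[0,0.05,0],[0,0,0]],[[0,0.05,-0.1],[0,0,0]],[[0,0.05,-0.25],[0,0,0]],[[0,0.05,-0.4],[0,0,0]]])

```text
clock: 5.6
eef_pos: [506.7, -71.3, 119.0]
orientation: [-0.001, 0.074, 0.997, -0.0]
contact_force: [0.7, 0.3, 0.3]
opening: 0.007
finger_force: 0.0
```

```bash
cat > look.py <<'E'
import sys
from h import *
s=env.observe(); print(s["clock"],s["eef_pos"],s["contact_force"])
o=[]
for n,(x0,y0,x1,y1) in dict(top=(324,192,404,272),scene=(295,220,395,320)).items():
    f=env.camera(n)["frame"][y0:y1,x0:x1]; o.append(cv2.resize(f,(400,400),interpolation=cv2.INTER_CUBIC))
cv2.imwrite(f"pics/{sys.argv[1]}.png",np.hstack(o))
E
python3 look.py b
```

```text
5.6 [506.72252178 -71.27704545 118.96639967] [0.74611178 0.28689736 0.31796511]
```

View pics/b.png

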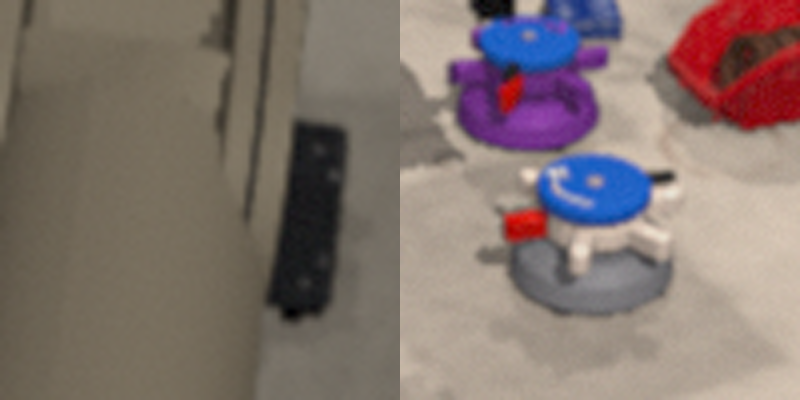

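The red lobe hasn't moved, so the first pass gave no click. I'll repeat about 1.5 mm further in and track the red blob during the push.

>>> apply_moves(steps=[[[-0.0075,-0.17,0],[0,0,0]],[[-0.0075,-0.34,0],[0,0,0]],[[-0.0075,-0.5,0],[0,0,0]],[[-0.0075,-0.5,0.1],[0,0,0]],[[-0.0075,-0.5,0.2],[0,0,0]]])

```text
clock: 6.12
eef_pos: [494.4, -172.7, 78.6]
orientation: [0.001, 0.076, 0.997, -0.0]
contact_force: [-0.1, 0.2, -0.1]
opening: 0.003
finger_force: 0.0
```

>>> apply_moves(steps=[[[0,0,0.1],[0,0,0]],[[0,0,0.2],[0,0,0]],[[0,0,0.2],[0,0,0]],[[0,0.1,0.2],[0,0,0]],[[0,0.1,0.2],[0,0,0]]])

```text
clock: 6.53
eef_pos: [497.8, -147.7, 38.7]
orientation: [-0.0, 0.073, 0.997, 0.0]
contact_force: [0.0, 0.6, -0.1]
opening: 0.004
finger_force: 0.0
```

```bash
cat > red.py <<'E'
from h import *
s=env.observe(); p=np.array(s["eef_pos"]); d=p[:2]-[548.6,-127]
print("rad",round(d@[-.989,.148],1),"s",round(d@[.148,.989],1),"z",round(p[2],1),np.round(s["contact_force"],1))
for n,(x0,y0,x1,y1) in dict(top=(335,205,395,265),scene=(305,258,385,310)).items():
    c=env.camera(n)
    hsv=cv2.cvtColor(c["frame"],cv2.COLOR_BGR2HSV)[y0:y1,x0:x1]
    m=cv2.inRange(hsv,(0,130,50),(8,255,255))|cv2.inRange(hsv,(172,130,50),(180,255,255)); v,u=np.nonzero(m)
    if len(u):
        px=[u.mean()+x0,v.mean()+y0]; print(n,len(u),np.round(px,1),np.round(atz(c,px,45)))
    else: print(n,0)
E
python3 red.py
```

```text
rad 47.2 s -28.0 z 38.7 [ 0.   0.6 -0.1]
top 0
scene 49 [324.9 276.6] [ 501. -125.   45.]
```

>>> apply_moves(steps=[[[0,0.04,0],[0,0,0]],[[0,0.08,0],[0,0,0]],[[0,0.12,0],[0,0,0]],[[0,0.15,0],[0,0,0]],[[0,0.15,0],[0,0,0]]])

```text
clock: 7.05
eef_pos: [502.1, -118.6, 38.5]
orientation: [0.0, 0.073, 0.997, 0.0]
contact_force: [0.3, -0.0, 1.1]
opening: 0.004
finger_force: 0.0
```

```bash
python3 red.py; python3 look.py c
```

```text
rad 47.2 s 1.5 z 38.5 [ 0.3 -0.   1.1]
top 0
scene 70 [326.  275.9] [ 504. -124.   45.]
7.15 [ 501.78163888 -120.15640402   38.56563529] [-0.34232689  0.1037738   0.38103844]
```

View pics/c.png

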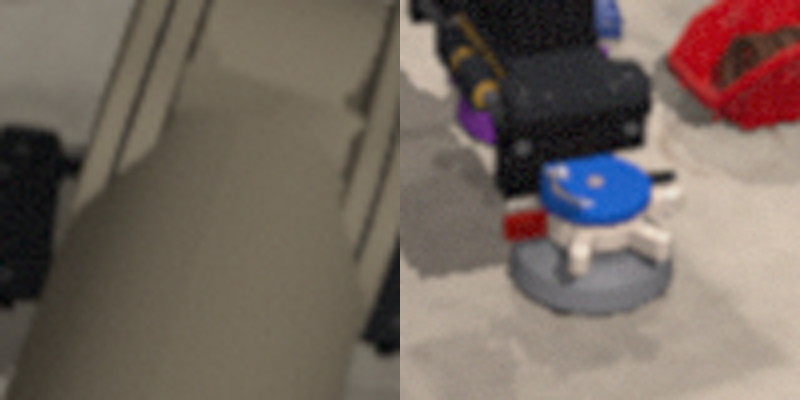

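The gripper body's near end hides the fingers, and the red lobe is unmoved. I'll use depth to find where the fingertips really are.

```bash
python3 - <<'E'
from h import *
s=env.observe(); T=np.array(s["eef_pos"]); print(T)
c=env.camera("scene"); print("tcp px",proj(c,[T,T+[0,0,70]]))
vv,uu=np.mgrid[200:320,270:420]; d=c["depth"][200:320,270:420].astype(float)
px=np.stack([uu,vv],-1).reshape(-1,1,2).astype(float)
u=cv2.undistortPoints(px,np.array(c["intrinsics"]),np.array(c["D"]))[:,0]
P=np.c_[u,np.ones(len(u))]*d.reshape(-1,1); P=P@rot(c["orientation"]).T+np.array(c["origin"])
dark=(c["frame"][200:320,270:420].max(-1)<60).ravel()&(d.ravel()>0)
# fit of red
Q=P[dark&(P[:,2]>20)&(P[:,2]<300)]
for z in range(20,200,15):
    q=Q[(Q[:,2]>=z)&(Q[:,2]<z+15)]
    if len(q): print(z,len(q),np.round(q.min(0)),np.round(q.max(0)))
f=cv2.cvtColor(c["frame"],cv2.COLOR_BGR2HSV)[200:320,270:420].reshape(-1,3)
r=P[((f[:,0]<8)|(f[:,0]>172))&(f[:,1]>130)&(f[:,2]>50)&(abs(P[:,1]+120)<50)&(abs(P[:,0]-505)<40)]
print("red",len(r),np.median(r,0),r.min(0),r.max(0))
cv2.imwrite("pics/d.png",cv2.resize(c["frame"][180:330,240:440],(800,600),interpolation=cv2.INTER_CUBIC))
E
```

```text
[ 501.60107365 -120.82132814   38.53611213]
tcp px [[324.33646756 277.9225856 ]
 [324.8473485  250.95690984]]
20 10 [520.  14.  21.] [765. 207.  33.]
35 8 [735.  -2.  36.] [755. 214.  48.]
50 7 [ 520. -136.   58.] [587. 162.  62.]
65 50 [ 487. -132.   68.] [ 508. -112.   80.]
80 25 [ 488. -132.   80.] [ 508. -111.   93.]
95 6 [ 490. -115.   98.] [ 492. -108.  107.]
125 37 [ 451. -209.  137.] [519. -35. 140.]
140 320 [ 450. -213.  140.] [522. -33. 155.]
155 298 [ 449. -218.  155.] [520. -33. 170.]
170 719 [ 450. -220.  170.] [522. -29. 185.]
185 221 [ 468. -175.  185.] [ 516. -103.  200.]
red 67 [ 503.56994434 -123.77478438   45.15887903] [ 492.5745878  -129.48553671   29.5562233 ] [ 516.81690744 -115.45354795   51.75471571]
```

View pics/d.png

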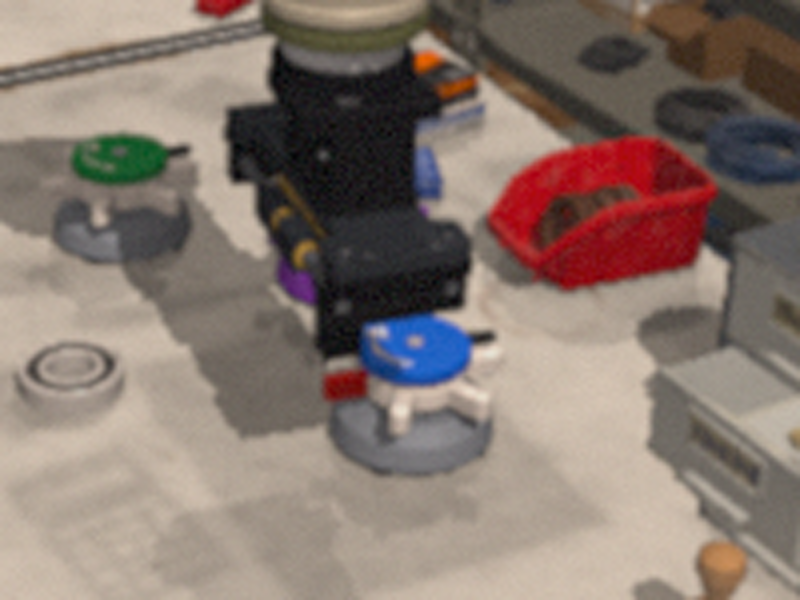

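Depth puts the gripper body's underside at z≈137 and the fingertips at about z 67. The reported TCP z of 38.5 is therefore about 28 mm too low, and the finger passed above the wheel. I'll back off and confirm with a depth measurement clear of the counter.

>>> apply_moves(steps=[[[0,-0.15,-0.1],[0,0,0]],[[0,-0.3,-0.15],[0,0,0]],[[0,-0.4,-0.15],[0,0,0]],[[0,-0.4,-0.15],[0,0,0]],[[0,-0.4,-0.15],[0,0,0]]])

```text
clock: 7.72
eef_pos: [489.4, -201.0, 68.6]
orientation: [0.0, 0.076, 0.997, -0.0]
contact_force: [-0.5, 0.8, -0.1]
opening: 0.0
finger_force: 0.0
```

```bash
cat > tip.py <<'E'
from h import *
s=env.observe(); T=np.array(s["eef_pos"]); M=rot(s["orientation"]); print("TCP",T.round(1),s["clock"])
for n in("scene","top"):
    c=env.camera(n); d=c["depth"].astype(float); vv,uu=np.mgrid[0:480,0:640]; ok=d>0
    px=np.stack([uu[ok],vv[ok]],-1).reshape(-1,1,2).astype(float)
    u=cv2.undistortPoints(px,np.array(c["intrinsics"]),np.array(c["D"]))[:,0]
    P=(np.c_[u,np.ones(len(u))]*d[ok][:,None])@rot(c["orientation"]).T+np.array(c["origin"])
    L=(P-T)@M  # tool frame
    k=(abs(L[:,0])<25)&(abs(L[:,1])<30)&(L[:,2]<15)&(L[:,2]>-150)
    L,C=L[k],c["frame"][ok][k]
    for z in range(-130,15,10):
        q=(L[:,2]>=z)&(L[:,2]<z+10)
        if q.sum(): print(n,"toolz",z,q.sum(),"x",L[q,0].min().round(),L[q,0].max().round(),"y",L[q,1].min().round(),L[q,1].max().round(),"col",C[q].mean(0).round())
E
python3 tip.py
```

```text
TCP [ 489.4 -201.    68.6] 7.7167
scene toolz -130 5 x 24.0 25.0 y -16.0 15.0 col [31. 53. 66.]
scene toolz -120 3 x 21.0 23.0 y 6.0 8.0 col [35. 51. 64.]
scene toolz -80 6 x 12.0 13.0 y -8.0 9.0 col [40. 28. 36.]
scene toolz -70 16 x 10.0 13.0 y -10.0 9.0 col [37. 37. 41.]
scene toolz -60 21 x 10.0 13.0 y -11.0 10.0 col [41. 33. 30.]
scene toolz -50 38 x -8.0 13.0 y -10.0 8.0 col [31. 24. 20.]
scene toolz -40 52 x -8.0 13.0 y -10.0 8.0 col [29. 26. 29.]
scene toolz -30 9 x -9.0 12.0 y -8.0 4.0 col [60. 63. 72.]
```

The fingertip really ends about 27 mm above the reported TCP, and the closed tip spans roughly ±10 mm both ways, with its near face about 8 mm inside the TCP. I'll command a reported z of about 11, which gives a true tip height of about 38.

>>> apply_moves(steps=[[[0.002,0,0.1],[0,0,0]],[[0.002,0.05,0.2],[0,0,0]],[[0.002,0.1,0.288],[0,0,0]],[[0.002,0.2,0.288],[0,0,0]],[[0.002,0.2,0.288],[0,0,0]]])

```text
clock: 8.23
eef_pos: [495.3, -155.0, 9.3]
orientation: [-0.002, 0.071, 0.997, 0.001]
contact_force: [1.1, 1.0, 0.6]
opening: 0.007
finger_force: 0.0
```

>>> apply_moves(steps=[[[0,0.05,0],[0,0,0]],[[0,0.1,0],[0,0,0]],[[0,0.15,0],[0,0,0]],[[0,0.2,0],[0,0,0]],[[0,0.2,0],[0,0,0]]])

```text
clock: 8.65
eef_pos: [502.1, -117.7, 11.0]
orientation: [0.0, 0.073, 0.997, 0.001]
contact_force: [-0.2, -0.3, -0.2]
opening: 0.008
finger_force: 0.0
```

```bash
python3 red.py; python3 tip.py|grep -e TCP -e '-[234]0 '
```

```text
rad 47.4 s 2.3 z 11.0 [-0.2 -0.3 -0.2]
top 0
scene 0
TCP [ 501.6 -119.7   11.1] 8.75
scene toolz -40 118 x -25.0 14.0 y -30.0 7.0 col [79. 83. 91.]
scene toolz -30 23 x -25.0 11.0 y -26.0 3.0 col [75. 77. 84.]
scene toolz -20 80 x -25.0 1.0 y -30.0 11.0 col [101.  99. 102.]
```

>>> apply_moves(steps=[[[0,0.045,0],[0,0,0]],[[0,0.09,0],[0,0,0]],[[0,0.135,0],[0,0,0]],[[0,0.18,0],[0,0,0]],[[0,0.225,0],[0,0,0]]])

```text
clock: 9.27
eef_pos: [508.1, -74.5, 10.9]
orientation: [-0.0, 0.074, 0.997, 0.0]
contact_force: [-0.5, -0.2, -1.1]
opening: 0.007
finger_force: 0.0
```

>>> apply_moves(steps=[[[0,0.04,0],[0,0,0]],[[0,0.07,0],[0,0,0]],[[0,0.07,-0.1],[0,0,0]],[[0,0.07,-0.25],[0,0,0]],[[0,0.07,-0.4],[0,0,0]]])

```text
clock: 9.68
eef_pos: [509.2, -61.9, 91.4]
orientation: [-0.001, 0.074, 0.997, -0.001]
contact_force: [1.2, -0.2, 0.5]
opening: -0.001
finger_force: 0.0
```

```bash
python3 red.py;  python3 look.py e
```

```text
rad 48.6 s 58.5 z 91.4 [ 1.2 -0.2  0.5]
top 0
scene 19 [326.5 264.9] [527. -83.  45.]
9.7833 [512.8411154  -62.06425729  95.05019716] [ 0.04756819 -0.23511076  0.51332299]
```

View pics/e.png

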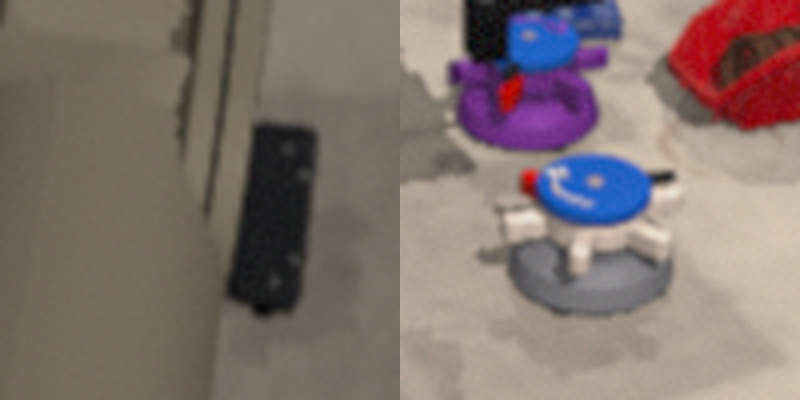

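That was one clean click: the red lobe is now at upper left (528,180) and the counter has not moved. Second pass, same path.

>>> apply_moves(steps=[[[0,-0.18,0],[0,0,0]],[[0,-0.36,0],[0,0,0]],[[0,-0.535,0],[0,0,0]],[[0,-0.535,0],[0,0,0]],[[0,-0.535,0.1],[0,0,0]]])

```text
clock: 10.3
eef_pos: [495.0, -170.9, 72.3]
orientation: [0.002, 0.076, 0.997, -0.0]
contact_force: [0.6, 0.8, -0.9]
opening: 0.005
finger_force: 0.0
```

>>> apply_moves(steps=[[[0,0,0.1],[0,0,0]],[[0,0,0.2],[0,0,0]],[[0,0,0.3],[0,0,0]],[[0,0,0.3],[0,0,0]],[[0,0.05,0.3],[0,0,0]]])

```text
clock: 10.72
eef_pos: [493.9, -159.6, 9.9]
orientation: [-0.002, 0.075, 0.997, -0.001]
contact_force: [-0.2, 0.1, 0.8]
opening: 0.006
finger_force: 0.0
```

>>> apply_moves(steps=[[[0,0.05,0],[0,0,0]],[[0,0.1,0],[0,0,0]],[[0,0.15,0],[0,0,0]],[[0,0.2,0],[0,0,0]],[[0,0.2,0],[0,0,0]]])

```text
clock: 11.13
eef_pos: [502.7, -115.3, 11.4]
orientation: [0.001, 0.072, 0.997, 0.001]
contact_force: [0.6, 0.2, 0.2]
opening: 0.008
finger_force: 0.0
```

>>> apply_moves(steps=[[[0,0.045,0],[0,0,0]],[[0,0.09,0],[0,0,0]],[[0,0.135,0],[0,0,0]],[[0,0.18,0],[0,0,0]],[[0,0.225,0],[0,0,0]]])

```text
clock: 11.55
eef_pos: [508.4, -72.8, 10.9]
orientation: [-0.0, 0.074, 0.997, 0.0]
contact_force: [-1.3, -0.1, 0.1]
opening: 0.008
finger_force: 0.0
```

>>> apply_moves(steps=[[[0,0.03,0],[0,0,0]],[[0,0.06,0],[0,0,0]],[[0,0.06,-0.1],[0,0,0]],[[0,0.06,-0.25],[0,0,0]],[[0,0.06,-0.4],[0,0,0]]])

```text
clock: 11.97
eef_pos: [509.2, -62.1, 91.3]
orientation: [-0.001, 0.074, 0.997, -0.001]
contact_force: [0.2, 0.6, -0.7]
opening: 0.008
finger_force: 0.0
```

```bash
python3 red.py;  python3 look.py f
```

```text
rad 48.6 s 58.3 z 91.3 [ 0.2  0.6 -0.7]
top 0
scene 0
12.0667 [512.80879643 -62.28037893  94.98073007] [ 1.1346665  -0.33005081  0.0502724 ]
```

View pics/f.png

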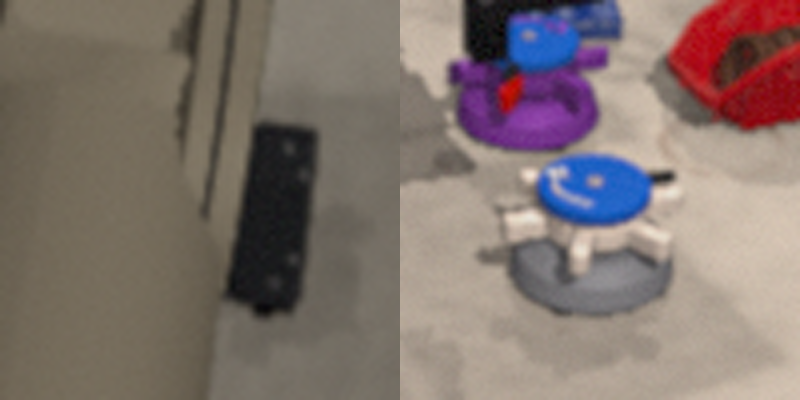

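The red lobe is now hidden behind the cap and the lobe under the pointer (668,190) is still white, so the wheel is one click short. Third pass, then lift and look without another image view.

>>> apply_moves(steps=[[[0,-0.18,0],[0,0,0]],[[0,-0.36,0],[0,0,0]],[[0,-0.535,0],[0,0,0]],[[0,-0.535,0],[0,0,0]],[[0,-0.535,0.1],[0,0,0]]])

```text
clock: 12.58
eef_pos: [494.8, -171.0, 72.2]
orientation: [0.002, 0.076, 0.997, -0.0]
contact_force: [1.3, 1.3, -0.5]
opening: 0.005
finger_force: 0.0
```

>>> apply_moves(steps=[[[0,0,0.1],[0,0,0]],[[0,0,0.2],[0,0,0]],[[0,0,0.3],[0,0,0]],[[0,0,0.3],[0,0,0]],[[0,0.05,0.3],[0,0,0]]])

```text
clock: 13.0
eef_pos: [493.8, -159.6, 9.8]
orientation: [-0.002, 0.076, 0.997, -0.001]
contact_force: [-0.3, -0.2, -0.3]
opening: 0.005
finger_force: 0.0
```

>>> apply_moves(steps=[[[0,0.05,0],[0,0,0]],[[0,0.1,0],[0,0,0]],[[0,0.15,0],[0,0,0]],[[0,0.2,0],[0,0,0]],[[0,0.2,0],[0,0,0]]])

```text
clock: 13.42
eef_pos: [502.7, -115.3, 11.4]
orientation: [0.001, 0.072, 0.997, 0.001]
contact_force: [-0.6, 0.8, -0.5]
opening: 0.006
finger_force: 0.0
```

>>> apply_moves(steps=[[[0,0.045,0],[0,0,0]],[[0,0.09,0],[0,0,0]],[[0,0.135,0],[0,0,0]],[[0,0.18,0],[0,0,0]],[[0,0.225,0],[0,0,0]]])

```text
clock: 13.83
eef_pos: [508.4, -72.8, 10.9]
orientation: [-0.0, 0.074, 0.997, 0.0]
contact_force: [-0.3, -0.2, 0.1]
opening: 0.003
finger_force: 0.0
```

>>> apply_moves(steps=[[[0,0.03,0],[0,0,0]],[[0,0.06,0],[0,0,0]],[[0,0.06,-0.1],[0,0,0]],[[0,0.06,-0.25],[0,0,0]],[[0,0.06,-0.4],[0,0,0]]])

```text
clock: 14.25
eef_pos: [509.2, -62.2, 91.3]
orientation: [-0.001, 0.074, 0.997, -0.001]
contact_force: [0.7, 1.3, 0.5]
opening: 0.001
finger_force: 0.0
```

>>> apply_moves(steps=[[[0.1,0.15,-0.1],[0,0,0]],[[0.2,0.3,-0.2],[0,0,0]],[[0.25,0.5,-0.3],[0,0,0]],[[0.25,0.7,-0.3],[0,0,0]],[[0.25,0.9,-0.3],[0,0,0]]])

```text
clock: 14.67
eef_pos: [487.3, 125.5, 152.9]
orientation: [0.001, 0.074, 0.997, 0.002]
contact_force: [1.2, -0.1, -0.7]
opening: 0.006
finger_force: 0.0
```

>>> apply_moves(steps=[[[0,0.2,0],[0,0,0]],[[0,0.4,0],[0,0,0]],[[0,0.6,0],[0,0,0]],[[0,0.6,0],[0,0,0]],[[0,0.6,0],[0,0,0]]])

```text
clock: 15.08
eef_pos: [504.2, 244.2, 150.2]
orientation: [-0.0, 0.072, 0.997, -0.001]
contact_force: [-0.5, -1.7, -0.3]
opening: 0.003
finger_force: 0.0
```

```bash
python3 red.py;  python3 look.py g
```

```text
rad 98.9 s 360.5 z 150.2 [-0.5 -1.7 -0.3]
top 2 [365. 211.] [ 593. -132.   45.]
scene 43 [360.8 269.8] [ 587. -137.   45.]
15.1833 [504.85541812 240.84364991 150.74881144] [-0.59552947 -1.02922001 -0.53539425]
```

View pics/g.png

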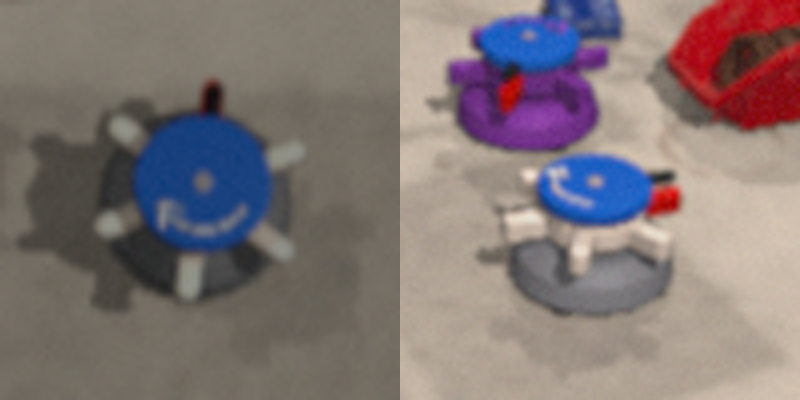

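The red lobe rests under the black pointer in both views: (212,98) in the top view and (665,200) in the scene view. The counter hasn't moved and the arm is clear, so I'm handing in.

```bash
python3 -c "
from cell import env
print(env.finish_job())"
```

```text
the job is handed in; nothing more can be done
None
```

The blue counter is back at zero: three clockwise clicks put its red lobe under the black pointer in both camera views, with the counter where it stood, and the job is handed in (no verdict was returned).

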